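# Set the flip tags of the paint stall's stock board

## Robot

A 6-joint arm with a two-finger parallel gripper is mounted at the origin on the work surface. World frame = base frame: x ahead of the robot, y to its left, z up, the work surface at z = 0. Lengths are in mm, angles in rad, forces in N, time in s.
With the tool pointing down it reaches from about 350 to 775 mm from the base axis. Payload 7.3 kg.
Tool frame: the origin (TCP) lies midway between the tips of the shut fingers; the grasp point (between the pads) lies 19 mm behind it (bot.tcp_to_grasp is the distance from the TCP to the grasp point, in mm); z points along the fingers, y is the line along which they close (so a half turn about z gives the same grasp; the last joint's range is limited). The gripper opens to 92 mm and grips with 3 to 60 N. Pads are 19 mm wide; open, the fingers measure 130 mm over their backs; the gripper's body (75 mm by 190 mm) begins 47 mm behind the grasp point.
Start: joints at [-1.463, 0.342, 1.524, -0, 1.275, -0.146], TCP at [131.841, -508.196, 226.741] pointing down, gripper open.
Joint ranges: [-2.53, 2.53], [-0.77, 2.02], [0.04, 2.7], [-1, 4.14], [0.28, 2.66], [-3.11, 3.11]. Speed limits (rad/s): [2.57, 2.57, 3.14, 3.14, 3.14, 3.14].

## Interface

Orientations are given as [roll, pitch, yaw] about the fixed x, y, z axes, in that order (R = Rz(yaw) Ry(pitch) Rx(roll)).
In Python, from plant import bot, viewer gives the robot as it stands. The module is installed in compiled form; this text tells all that it offers.
- The arm moves only by the shell command python3 -m handwheel 'ROWS'. ROWS is text: rows parted by semicolons, each of 7 numbers parted by spaces: the shift along the tool's x, y, z scaled (see below), then the turn, a rotation vector about the tool's x, y, z scaled (see below), then the opening, from -1 (shut) to 1 (fully open), so that 0 is half open. In form: tx ty tz rx ry rz gripper; .... A call has 1 to 8 rows; each row is the pose to reach, as a shift and turn from the pose commanded when the call began, along the tool's axes at that moment, turning the shorter way round; what a row does not reach only later rows make up. The controller multiplies each number of a shift by 10 cm and each number of a turn by pi rad. A row lasts 1/12 s, in which the tool goes at most 41.7 mm and 7.16 degrees, less where a joint would pass 70% of its speed; a pose out of reach is approached as far as the arm can. A call with a number of a shift or a turn outside -1 to 1 is refused whole. A call with a gripper value outside its range is refused whole. The fingers move at their own pace and stop on an object; the grip force is fixed at half the most. Time passes only in rows, so rows that repeat a pose let the fingers close. It gives the time, the measured TCP pose, the force, the opening and the grip force at its end, in the units of the state.
- bot.get_obs(): the state, without advancing time (a new reading comes with each control period).
- viewer.capture(name): name is "scene" or "top" or "wrist"; returns a dict with "frame" (420x560x3 uint8, red, green, blue), "fov_y" (degrees; the focal length in pixels is half the picture's height over the tangent of half this angle, whatever the lens; pixels are square), "cx", "cy" (the principal point, pixels), "T" (4x4, takes a point from camera to world coordinates). Camera axes: x right, y down, z forward; pixel columns grow to the right and rows downward; lengths in mm; the calibration is good to about 2 mm. A picture is of the moment at which its call begins. There is no depth.
- bot.close_job(): hands the job in; it is judged then, once.
Trained networks look in a picture, given as the dict that the camera call returned (one of the last four; its "shot" number tells which), for a name from the list of things; names that differ only in an ending like _2 or _b are one class to them, and where a whole thing is asked for, a point or a joint stands for the part that bears it (a point fixed in the world has none). Each returns a list of dicts, best first, with "score" (0 to 1); they miss things now and then, are a little off and sometimes report something else, mostly with a low value. They report only what shows in the picture. A call takes as long as a camera call. They do not tell look-alikes from the thing itself.
- viewer.recognise(target, picture): "centre" ([column, row] in pixels, amid what is visible of it).
- viewer.cut_out(target, picture): "pixels" (420x560 bool, what is visible of it) and "centre" ([column, row] in pixels, amid what is visible of it).
The state is a dict: "time": time; "joint_positions": joint angles; "dq": joint speeds; "tau": joint torques, N m; "tool_pos": TCP position; "tcp_rot": TCP orientation; "contact_force": force on the tool from outside, world axes, zero at the start; "moment": the same for the moment, N m; "grip_width": finger opening in mm; "finger_force": force on a finger pad.
Only numpy, scipy, OpenCV 4.12 (cv2) and the standard library are available. Lean on these libraries where they do the work, as an engineer would, in place of code of your own. Each camera call takes 0.05 s, during which the arm holds its last target. There are 200 camera calls.

## Task

Each flip tag on the stock board belongs to the paint bin straight behind it. With a shut fingertip, gently push tags over so that every bin filled by a six-pot strip has its tag leaning towards the bin (disc face up), and every bin down to one lone pot has its tag leaning away from the bin, towards the robot (bar face up). Do not tip over tags that are already right, do not pinch or ram the tags, and leave the pots and everything else on the table where they are.

Things in the scene. Friction and masses are not known exactly. Their poses are not given: they have to be found in the camera images.
- board: stock board: fixed plywood base 240 (x) x 480 (y) x 8 mm, origin at the centre of its underside, x away from the robot's side, y along the rows. Far half: row of five open wooden bins at 78 mm pitch (walls 4 mm, inside 74 x 92 mm, rim 40 mm above the table, near wall 16 mm past the origin in x). Near half: five flip tags on stands, one straight before each bin.
- stand_a: fixed wooden stand of tag_a, 30 x 58 mm, 32 mm high; origin at the centre of its underside (8 mm above the table, 86 mm before the bins' near wall), x pointing straight to its bin, y along the row. The tag's hinge pin runs along y, 26 mm above the origin. Which of the five places it has varies.
- tag_a (a joint): wooden flap on stand_a: 30 g, 44 wide, 4 thick, reaching 55 mm from its pin. 0 upright; +0.7 rad on its stop leaning to its bin (raised disc up: in stock); -0.7 on its stop leaning to the robot side (raised bar up: reorder). At a stop its free edge is 35 mm to that side of the pin, 76 mm above the table. Swings freely (under 1 N); falls over by itself once 0.1 rad past upright.
- stand_b: fixed wooden stand of tag_b, 30 x 58 mm, 32 mm high; origin at the centre of its underside (8 mm above the table, 86 mm before the bins' near wall), x pointing straight to its bin, y along the row. The tag's hinge pin runs along y, 26 mm above the origin. Which of the five places it has varies.
- tag_b (a joint): wooden flap on stand_b: 30 g, 44 wide, 4 thick, reaching 55 mm from its pin. 0 upright; +0.7 rad on its stop leaning to its bin (raised disc up: in stock); -0.7 on its stop leaning to the robot side (raised bar up: reorder). At a stop its free edge is 35 mm to that side of the pin, 76 mm above the table. Swings freely (under 1 N); falls over by itself once 0.1 rad past upright.
- stand_c: fixed wooden stand of tag_c, 30 x 58 mm, 32 mm high; origin at the centre of its underside (8 mm above the table, 86 mm before the bins' near wall), x pointing straight to its bin, y along the row. The tag's hinge pin runs along y, 26 mm above the origin. Which of the five places it has varies.
- tag_c (a joint): wooden flap on stand_c: 30 g, 44 wide, 4 thick, reaching 55 mm from its pin. 0 upright; +0.7 rad on its stop leaning to its bin (raised disc up: in stock); -0.7 on its stop leaning to the robot side (raised bar up: reorder). At a stop its free edge is 35 mm to that side of the pin, 76 mm above the table. Swings freely (under 1 N); falls over by itself once 0.1 rad past upright.
- stand_d: fixed wooden stand of tag_d, 30 x 58 mm, 32 mm high; origin at the centre of its underside (8 mm above the table, 86 mm before the bins' near wall), x pointing straight to its bin, y along the row. The tag's hinge pin runs along y, 26 mm above the origin. Which of the five places it has varies.
- tag_d (a joint): wooden flap on stand_d: 30 g, 44 wide, 4 thick, reaching 55 mm from its pin. 0 upright; +0.7 rad on its stop leaning to its bin (raised disc up: in stock); -0.7 on its stop leaning to the robot side (raised bar up: reorder). At a stop its free edge is 35 mm to that side of the pin, 76 mm above the table. Swings freely (under 1 N); falls over by itself once 0.1 rad past upright.
- stand_e: fixed wooden stand of tag_e, 30 x 58 mm, 32 mm high; origin at the centre of its underside (8 mm above the table, 86 mm before the bins' near wall), x pointing straight to its bin, y along the row. The tag's hinge pin runs along y, 26 mm above the origin. Which of the five places it has varies.
- tag_e (a joint): wooden flap on stand_e: 30 g, 44 wide, 4 thick, reaching 55 mm from its pin. 0 upright; +0.7 rad on its stop leaning to its bin (raised disc up: in stock); -0.7 on its stop leaning to the robot side (raised bar up: reorder). At a stop its free edge is 35 mm to that side of the pin, 76 mm above the table. Swings freely (under 1 N); falls over by itself once 0.1 rad past upright.
- six_a_mid (a point): middle (19 mm above its foot) of a strip of six joined paint pots, 79 (x) x 52 (y) x 38 mm, loose: it fills the bin it stands in
- six_b_mid (a point): middle (19 mm above its foot) of a strip of six joined paint pots, 79 (x) x 52 (y) x 38 mm, loose: it fills the bin it stands in
- six_c_mid (a point): middle (19 mm above its foot) of a strip of six joined paint pots, 79 (x) x 52 (y) x 38 mm, loose: it fills the bin it stands in
- lone_a_mid (a point): middle (19 mm above its foot) of a lone paint pot, 25 mm across and 38 mm high, loose, the last one in its bin, which is thus not full
- lone_b_mid (a point): middle (19 mm above its foot) of a lone paint pot, 25 mm across and 38 mm high, loose, the last one in its bin, which is thus not full
- eraser: bystander, loose: dark rubber eraser 22 x 45 x 12 mm on the table in front of the board; origin at the centre of its underside
- sharpener: bystander, loose: metal pencil sharpener 16 x 24 x 12 mm on the board, in the strip between the tags and the bins; origin at the centre of its underside
- ink: bystander, loose: small ink jar, 30 mm across, 45 mm high, on the board near its left (+y) end; origin at the centre of its underside
- brush_jar: bystander, loose: amber jar 88 mm across, 100 mm high, with brushes up to 250 mm high, left of the board; origin at the centre of its underside
- water_jar: bystander, loose: open glass jar, 72 mm across, 100 mm high, left of the board; origin at the centre of its underside
- wood_box: bystander, loose: flat wooden box 120 x 180 x 48 mm, right of the board; origin at the centre of its underside
- frame: bystander, loose: picture frame lying flat, 150 x 200 x 16 mm, right of the board; origin at the centre of its underside
There are look-alikes about, which are no part of the job. Leave any red or yellow look-alike of the part that bears six_b_mid alone. Leave any purple look-alike of the part that bears lone_a_mid alone.

How it is judged (in metres and radians):
At the end, for the whole second after the job is handed in: Every tag in front of a bin with a six-pot strip reads above +0.5 rad and every tag in front of a bin with a lone pot reads below -0.5 rad, all at rest ((((y of six_a_mid in the frame of stand_a between -0.039 and 0.039 m or y of six_b_mid in the frame of stand_a between -0.039 and 0.039 m or y of six_c_mid in the frame of stand_a between -0.039 and 0.039 m) and value of joint tag_a above 0.5 rad) or ((y of lone_a_mid in the frame of stand_a between -0.039 and 0.039 m or y of lone_b_mid in the frame of stand_a between -0.039 and 0.039 m) and value of joint tag_a below -0.5 rad)) and (((y of six_a_mid in the frame of stand_b between -0.039 and 0.039 m or y of six_b_mid in the frame of stand_b between -0.039 and 0.039 m or y of six_c_mid in the frame of stand_b between -0.039 and 0.039 m) and value of joint tag_b above 0.5 rad) or ((y of lone_a_mid in the frame of stand_b between -0.039 and 0.039 m or y of lone_b_mid in the frame of stand_b between -0.039 and 0.039 m) and value of joint tag_b below -0.5 rad)) and (((y of six_a_mid in the frame of stand_c between -0.039 and 0.039 m or y of six_b_mid in the frame of stand_c between -0.039 and 0.039 m or y of six_c_mid in the frame of stand_c between -0.039 and 0.039 m) and value of joint tag_c above 0.5 rad) or ((y of lone_a_mid in the frame of stand_c between -0.039 and 0.039 m or y of lone_b_mid in the frame of stand_c between -0.039 and 0.039 m) and value of joint tag_c below -0.5 rad)) and (((y of six_a_mid in the frame of stand_d between -0.039 and 0.039 m or y of six_b_mid in the frame of stand_d between -0.039 and 0.039 m or y of six_c_mid in the frame of stand_d between -0.039 and 0.039 m) and value of joint tag_d above 0.5 rad) or ((y of lone_a_mid in the frame of stand_d between -0.039 and 0.039 m or y of lone_b_mid in the frame of stand_d between -0.039 and 0.039 m) and value of joint tag_d below -0.5 rad)) and (((y of six_a_mid in the frame of stand_e between -0.039 and 0.039 m or y of six_b_mid in the frame of stand_e between -0.039 and 0.039 m or y of six_c_mid in the frame of stand_e between -0.039 and 0.039 m) and value of joint tag_e above 0.5 rad) or ((y of lone_a_mid in the frame of stand_e between -0.039 and 0.039 m or y of lone_b_mid in the frame of stand_e between -0.039 and 0.039 m) and value of joint tag_e below -0.5 rad)) and velocity of joint tag_a between -0.2 and 0.2 rad/s and velocity of joint tag_b between -0.2 and 0.2 rad/s and velocity of joint tag_c between -0.2 and 0.2 rad/s and velocity of joint tag_d between -0.2 and 0.2 rad/s and velocity of joint tag_e between -0.2 and 0.2 rad/s); the robot touches nothing.
It fails at once if a paint pot or strip is lifted, carried or shifted (more than 15 mm) (distance of any of six_a_mid, six_b_mid, six_c_mid, lone_a_mid, lone_b_mid from where it was at the start of the episode above 0.015 m).
It fails at once if a bystander is lifted, carried or shifted (more than 20 mm) (distance of any of eraser, sharpener, ink, brush_jar, water_jar, wood_box, frame from where it was at the start of the episode above 0.02 m).
It fails at once if a tag is pinched or rammed: more than 15 N between the fingers and a tag or its stand (contact force between the fingers and stand_a above 15 N or contact force between the fingers and stand_b above 15 N or contact force between the fingers and stand_c above 15 N or contact force between the fingers and stand_d above 15 N or contact force between the fingers and stand_e above 15 N).
It fails at once if a tag that was right from the start is tipped past upright (((y of lone_a_mid in the frame of stand_a between -0.039 and 0.039 m or y of lone_b_mid in the frame of stand_a between -0.039 and 0.039 m) and value of joint tag_a above 0.1 rad) or ((y of lone_a_mid in the frame of stand_b between -0.039 and 0.039 m or y of lone_b_mid in the frame of stand_b between -0.039 and 0.039 m) and value of joint tag_b above 0.1 rad) or ((y of six_a_mid in the frame of stand_c between -0.039 and 0.039 m or y of six_b_mid in the frame of stand_c between -0.039 and 0.039 m or y of six_c_mid in the frame of stand_c between -0.039 and 0.039 m) and value of joint tag_c below -0.1 rad) or ((y of lone_a_mid in the frame of stand_d between -0.039 and 0.039 m or y of lone_b_mid in the frame of stand_d between -0.039 and 0.039 m) and value of joint tag_d above 0.1 rad) or ((y of lone_a_mid in the frame of stand_e between -0.039 and 0.039 m or y of lone_b_mid in the frame of stand_e between -0.039 and 0.039 m) and value of joint tag_e above 0.1 rad)).
It also fails if it takes over 54 s, if anything falls off the work surface, if the arm or the gripper's body presses on something with over 40 N, if the wrist force passes 120 N, or if a joint passes its speed limit or range.

## Working session

There is one attempt and no reset: what is moved stays moved. The work goes in short steps, Python scripts to look and compute and a shell command to move; the robot and the scene stay as the last step left them, time stands still between calls to the robot, and variables do not carry over. Pictures are saved under pics/ and viewed, at most 10 in all, crops included, and the job is handed in when it is done.

```bash
mkdir -p pics
python3 - <<'E'
from plant import bot, viewer
import cv2,numpy as np,pickle
o=bot.get_obs(); print(o['time'],o['tool_pos'],o['tcp_rot'],o['grip_width'])
for n in("scene","top"):
    p=viewer.capture(n); cv2.imwrite(f'pics/{n}0.png',p['frame'][:,:,::-1]); pickle.dump(p,open(f'{n}.pkl','wb'))
    print(n,p['fov_y'],p['cx'],p['cy'],np.round(p['T'],3).tolist())
    for t in("board","stand_a","tag_a","six_a_mid","lone_a_mid","eraser","sharpener","ink"):
        print(t,[(np.round(d['centre']).tolist(),round(d['score'],2)) for d in viewer.recognise(t,p)])
E
```

```text
0.0 [ 131.78385309 -507.75839523  226.03663172] [-3.14003997e+00 -2.21192108e-04  2.53816443e-01] 92.0225585005355
scene 51.94642038486167 278.7370438506301 209.5745685804286 [[-0.411, 0.695, -0.589, 1276.732], [0.911, 0.318, -0.261, 290.909], [0.006, -0.645, -0.765, 944.751], [0.0, 0.0, 0.0, 1.0]]
board [([468.0, 257.0], 0.72), ([290.0, 226.0], 0.7)]
stand_a [([323.0, 197.0], 0.87), ([293.0, 191.0], 0.86), ([271.0, 181.0], 0.81), ([238.0, 185.0], 0.75), ([348.0, 204.0], 0.57)]
tag_a [([293.0, 182.0], 0.85), ([321.0, 192.0], 0.85), ([270.0, 177.0], 0.74), ([348.0, 197.0], 0.66), ([240.0, 184.0], 0.45)]
six_a_mid [([221.0, 210.0], 0.82), ([452.0, 226.0], 0.66), ([469.0, 256.0], 0.55)]
lone_a_mid [([320.0, 190.0], 0.67), ([283.0, 279.0], 0.64), ([468.0, 254.0], 0.19)]
eraser [([348.0, 204.0], 0.49), ([310.0, 180.0], 0.44)]
sharpener [([276.0, 205.0], 0.38)]
ink [([359.0, 236.0], 0.49)]
top 44.50032383622725 270.610586261309 205.03785975578643 [[0.027, -0.982, 0.185, 300.239], [-0.999, -0.03, -0.014, -8.455], [0.02, -0.185, -0.983, 1723.497], [0.0, 0.0, 0.0, 1.0]]
board [([258.0, 222.0], 0.59)]
stand_a [([312.0, 234.0], 0.8), ([266.0, 245.0], 0.66), ([240.0, 242.0], 0.55), ([215.0, 244.0], 0.54), ([288.0, 240.0], 0.5)]
tag_a [([262.0, 242.0], 0.71), ([217.0, 244.0], 0.67), ([310.0, 233.0], 0.51), ([237.0, 243.0], 0.45)]
six_a_mid [([308.0, 202.0], 0.59), ([217.0, 202.0], 0.5)]
lone_a_mid [([259.0, 199.0], 0.57)]
eraser [([215.0, 244.0], 0.54), ([258.0, 222.0], 0.46), ([259.0, 270.0], 0.4)]
sharpener []
ink [([196.0, 219.0], 0.62)]
```

Run:
```python
import cv2
a=cv2.imread('pics/scene0.png')[140:320,190:430]; cv2.imwrite('pics/s_c.png',cv2.resize(a,(800,600),interpolation=cv2.INTER_CUBIC))
a=cv2.imread('pics/top0.png')[160:295,170:350]; cv2.imwrite('pics/t_c.png',cv2.resize(a,(800,600),interpolation=cv2.INTER_CUBIC))
```

```text
(no output)
```

View pics/s_c.png

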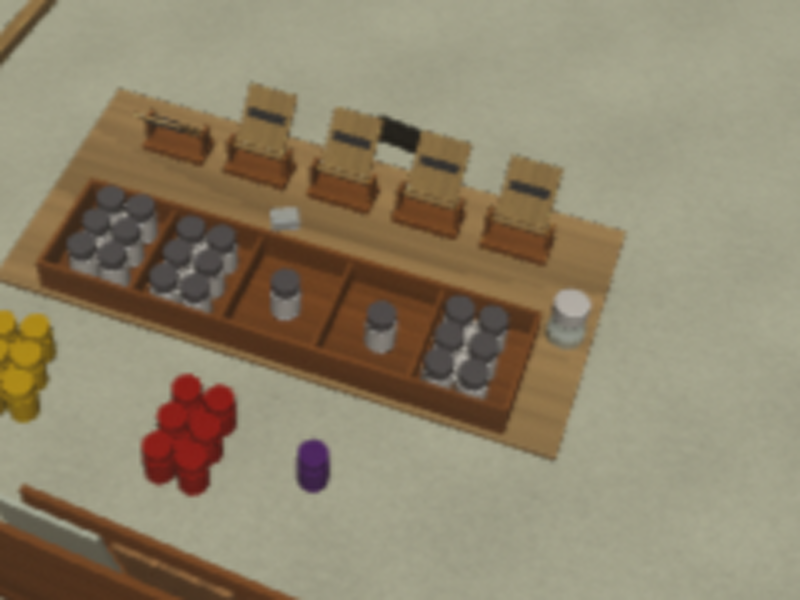

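View pics/t_c.png

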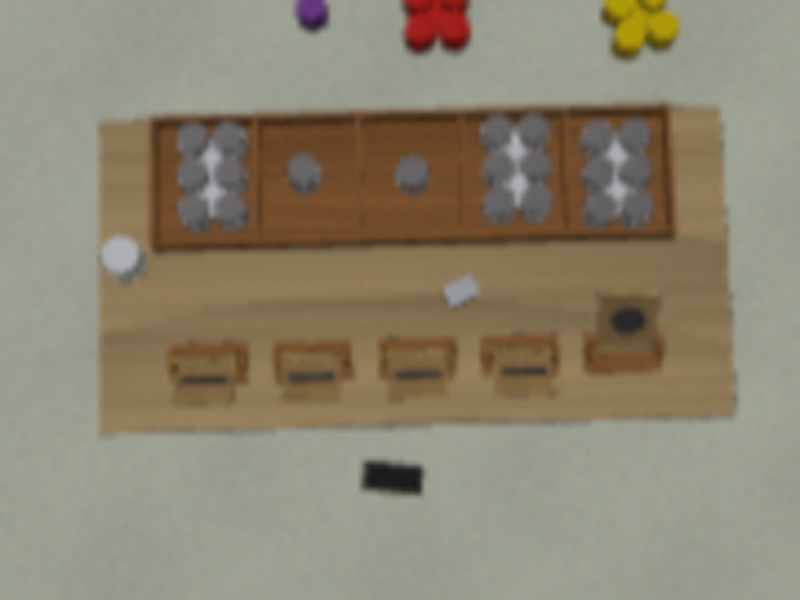

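View pics/top0.png

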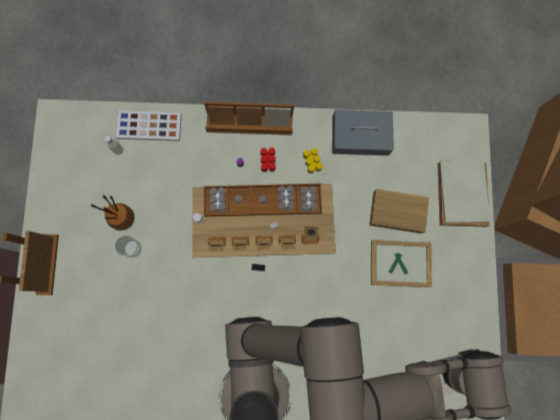

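Row, left (+y) to right: six, lone, lone, six, six. The top crop shows tags 1–4 with the bar up, leaning to the robot, at about x = 203, 311, 417 and 523. Tag 5 has the disc up, at about (628,320). Tags 1 and 4 are therefore wrong, and the other three are right.

Things that could be mistaken for the targets:
- **Tags:** the five at full top-image pixels (216,242), (240,242), (264,242), (288,241) and (311,233).
- **Strips:** the red one at (268,159) and the yellow one at (313,160) are look-alikes behind the board. The grey ones in the bins count.
- **Lone pots:** the purple one at (240,161) is a look-alike. The grey ones at (238,199) and (263,199) count.

Next I fit the board pose from corners in both views.

```bash
cat > h.py <<'E'
import numpy as np,pickle
def proj(p,X):
    T=p['T'];c=(np.atleast_2d(X)-T[:3,3])@T[:3,:3]; f=210/np.tan(np.radians(p['fov_y']/2))
    return np.c_[p['cx']+f*c[:,0]/c[:,2],p['cy']+f*c[:,1]/c[:,2]]
def w(b,P):
    P=np.atleast_2d(np.array(P,float));c,s=np.cos(b[2]),np.sin(b[2])
    return np.c_[b[0]+c*P[:,0]-s*P[:,1],b[1]+s*P[:,0]+c*P[:,1],P[:,2]]
E
python3 - <<'E'
from h import *
from scipy.optimize import least_squares
top=pickle.load(open('top.pkl','rb'));sc=pickle.load(open('scene.pkl','rb'))
B=[(120,240,8),(120,-240,8),(-120,-240,8),(-120,240,8)]
R=[(116,197,40),(116,-197,40),(16,-197,40),(16,197,40)]
tp=np.array([(100,122),(718,108),(735,415),(100,433),(152,118),(668,106),(673,236),(153,248)])/4.444+[170,160]
sp=np.array([(555,460),(0,280),(120,88),(625,232)])/3.3333+[190,140]
ft=lambda b:(proj(top,w(b,B+R))-tp).ravel(); fs=lambda b:(proj(sc,w(b,B))-sp).ravel()
for f in(ft,fs,lambda b:np.r_[ft(b),fs(b)]):
    r=least_squares(f,[480,0,0]); print(np.round(r.x,3),np.round(r.fun.reshape(-1,2),1).tolist())
b=r.x; np.save('b.npy',b)
for i in range(5): print(i+1,'pin',np.round(w(b,(-70,156-78*i,34)),1),'edge-near',np.round(w(b,(-105,156-78*i,76)),1), (proj(top,w(b,(-105,156-78*i,76)))-[170,160])*4.444)
print('eraser?',proj(top,w(b,(-170,20,0))))
E
```

```text
[ 5.69645e+02 -1.01030e+01  5.60000e-02] [[-0.5, 0.0], [0.6, -0.1], [0.4, 0.7], [-0.5, 0.5], [-0.6, -0.3], [0.5, -0.3], [0.8, -0.4], [-0.7, -0.1]]
[ 5.70407e+02 -3.26900e+00  5.60000e-02] [[0.9, -0.1], [-1.8, -0.8], [-0.1, 0.2], [1.0, 0.2]]
[ 5.69654e+02 -7.30900e+00  5.40000e-02] [[-1.3, -0.1], [-0.2, -0.0], [-0.5, 0.7], [-1.4, 0.3], [-1.4, -0.4], [-0.3, -0.3], [-0.1, -0.3], [-1.5, -0.2], [-0.6, -0.9], [-2.9, -1.6], [-1.1, -0.4], [-0.3, -0.4]]
1 pin [[491.3 144.7  34. ]] edge-near [[456.4 142.8  76. ]] [[198.28513809 402.79433061]]
2 pin [[495.5  66.8  34. ]] edge-near [[460.6  64.9  76. ]] [[306.51271171 400.08890587]]
3 pin [[499.8 -11.1  34. ]] edge-near [[464.8 -13.   76. ]] [[414.49020537 397.3897325 ]]
4 pin [[504. -89.  34.]] edge-near [[469.  -90.9  76. ]] [[522.21848484 394.69678889]]
5 pin [[ 508.2 -166.9   34. ]] edge-near [[ 473.3 -168.8   76. ]] [[629.69841193 392.01005348]]
eraser? [[257.61698029 271.30589324]]
```

```bash
python3 -m handwheel '0.9 -0.8 0 0 0 0 -1; 0.9 -0.8 0 0 0 0 -1; 0.9 -0.8 0 0 0 0 -1; 0.9 -0.8 0 0 0 0 -1; 0.9 -0.8 0 0 0 0 -1'
python3 -m handwheel '0.95 -0.85 0 0 0 0 -1; 0.95 -0.85 0 0 0 0 -1; 0.95 -0.85 0 0 0 0 -1; 0.95 -0.85 0 0 0 0 -1; 0.95 -0.85 0 0 0 0 -1'
python3 -m handwheel '0.95 -0.8 0 0 0 0.063 -1; 0.95 -0.8 0 0 0 0.063 -1; 0.95 -0.8 0 0 0 0.063 -1; 0.95 -0.8 0 0 0 0.063 -1; 0.95 -0.8 0 0 0 0.063 -1; 0.95 -0.8 0 0 0 0.063 -1'
```

```text
time: 1.32
tool_pos: [199.8, -407.1, 227.2]
tcp_rot: [3.141, 0.0, 0.257]
contact_force: [0.7, -1.1, 0.7]
grip_width: 63.6
finger_force: 0.0
time: 1.73
tool_pos: [270.3, -301.6, 227.0]
tcp_rot: [3.14, -0.0, 0.257]
contact_force: [-0.4, -0.9, 0.3]
grip_width: 29.8
finger_force: 0.0
time: 2.23
tool_pos: [341.5, -202.2, 226.7]
tcp_rot: [3.14, 0.0, 0.056]
contact_force: [0.3, -0.4, -0.2]
grip_width: 0.7
finger_force: 0.0
```

```bash
python3 -m handwheel '0.85 -1 0 0 0 0 -1; 0.85 -1 0 0 0 0 -1; 0.85 -1 0 0 0 0 -1; 0.85 -1 0 0 0 0 -1; 0.85 -1 0 0 0 0 -1; 0.85 -1 0 0 0 0 -1'
python3 - <<'E'
from plant import bot, viewer
from h import *
import cv2
b=np.load('b.npy')
p=viewer.capture('wrist');a=p['frame'][:,:,::-1].copy()
for i in range(5):
    c=156-78*i
    for s in(-1,1):
        for e in(-22,22):
            u=proj(p,w(b,(-70+35*s,c+e,76)))[0]
            if abs(u).max()<700: cv2.circle(a,tuple(int(v) for v in u),3,(0,0,255) if s<0 else (255,0,0),-1)
cv2.imwrite('pics/w1.png',a); print(bot.get_obs()['tool_pos'])
t=viewer.capture('top')
for n in('tag_a','stand_a'):print([(np.round(d['centre']).tolist(),round(d['score'],2)) for d in viewer.recognise(n,p)])
E
```

```text
time: 2.73
tool_pos: [420.3, -97.9, 226.4]
tcp_rot: [3.141, 0.001, 0.055]
contact_force: [0.8, -0.4, 0.2]
grip_width: 0.4
finger_force: 0.0
[420.00788774 -98.14438638 226.49905308]
[([101.0, 112.0], 0.8), ([368.0, 62.0], 0.69), ([21.0, 109.0], 0.67), ([187.0, 112.0], 0.63), ([274.0, 110.0], 0.61)]
[([275.0, 101.0], 0.95), ([109.0, 103.0], 0.81), ([190.0, 98.0], 0.75), ([29.0, 99.0], 0.71)]
```

View pics/w1.png

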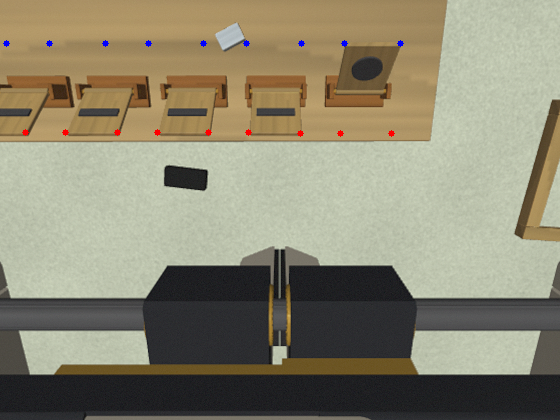

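The wrist view shows the fit landing on the tag edges (red dots at row 133). Tag 4, at (275,112), is straight ahead of the fingertip at column 280, and the eraser at (186,178) is clear.

```bash
python3 -m handwheel '0 -0.04 0.3 0 0 0 -1; 0 -0.04 0.6 0 0 0 -1; 0 -0.04 0.8 0 0 0 -1; 0 -0.04 0.8 0 0 0 -1'
python3 -m handwheel '0 0 0.3 0 0 0 -1; 0 0 0.6 0 0 0 -1; 0 0 0.8 0 0 0 -1; 0 0 0.83 0 0 0 -1; 0 0 0.83 0 0 0 -1'
python3 -m handwheel '0.1 0 0 0 0 0 -1; 0.2 0 0 0 0 0 -1; 0.3 0 0 0 0 0 -1; 0.38 0 0 0 0 0 -1; 0.46 0 0 0 0 0 -1; 0.54 0 0 0 0 0 -1; 0.62 0 0 0 0 0 -1; 0.62 0 0 0 0 0 -1'
```

```text
time: 3.27
tool_pos: [417.6, -92.2, 143.6]
tcp_rot: [-3.139, 0.007, 0.054]
contact_force: [-0.7, -0.5, 0.0]
grip_width: 0.0
finger_force: 0.0
time: 3.68
tool_pos: [420.3, -92.8, 64.0]
tcp_rot: [-3.141, 0.001, 0.055]
contact_force: [0.6, -0.1, -0.5]
grip_width: 0.4
finger_force: 0.0
time: 4.35
tool_pos: [484.1, -89.0, 64.2]
tcp_rot: [3.141, -0.002, 0.056]
contact_force: [0.2, 0.2, 0.3]
grip_width: 0.3
finger_force: 0.0
```

```bash
python3 -m handwheel '0.04 0 0 0 0 0 -1; 0.08 0 0 0 0 0 -1; 0.12 0 0 0 0 0 -1; 0.16 0 0 0 0 0 -1; 0.2 0 0 0 0 0 -1; 0.24 0 0 0 0 0 -1; 0.26 0 0 0 0 0 -1; 0.26 0 0 0 0 0 -1'
python3 -m handwheel '0 0 0 0 0 0 -1; 0 0 0 0 0 0 -1; 0 0 0 0 0 0 -1; 0 0 0 0 0 0 -1'
python3 -m handwheel '-0.3 0 0 0 0 0 -1; -0.6 0 0 0 0 0 -1; -0.9 0 0 0 0 0 -1; -0.9 0 0 0 0 0 -1'
python3 - <<'E'
from plant import bot, viewer
import cv2
p=viewer.capture('scene')
cv2.imwrite('pics/s2.png',cv2.resize(p['frame'][140:260,200:400,::-1],(800,480),interpolation=cv2.INTER_CUBIC))
E
```

```text
time: 5.02
tool_pos: [508.8, -87.3, 63.7]
tcp_rot: [3.141, -0.0, 0.056]
contact_force: [0.4, 1.4, -0.1]
grip_width: 0.6
finger_force: 0.0
time: 5.35
tool_pos: [508.2, -87.3, 63.7]
tcp_rot: [3.142, 0.0, 0.056]
contact_force: [0.7, -0.1, 0.3]
grip_width: 0.7
finger_force: 0.0
time: 5.68
tool_pos: [412.3, -90.9, 63.0]
tcp_rot: [-3.139, 0.007, 0.055]
contact_force: [0.4, 1.5, -0.2]
grip_width: 0.4
finger_force: 0.0
```

View pics/s2.png

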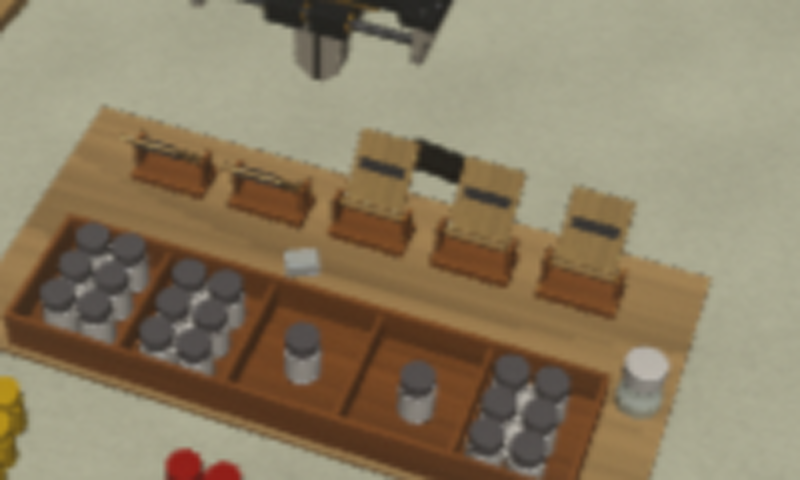

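Tag 4 at (270,180) now leans to its bin like tag 5. Next is tag 1.

```bash
python3 -m handwheel '0 0 -0.35 0 0 0 -1; 0 -0.3 -0.7 0 0 0 -1; 0 -0.7 -0.7 0 0 0 -1; 0 -1 -0.7 0 0 0 -1; 0 -1 -0.7 0 0 0 -1'
python3 -m handwheel '0 -0.35 0 0 0 0 -1; 0 -0.7 0 0 0 0 -1; 0 -1 0 0 0 0 -1; 0 -1 0 0 0 0 -1'
python3 -m handwheel '0 -0.34 0 0 0 0 -1; 0 -0.34 0.35 0 0 0 -1; 0 -0.34 0.7 0 0 0 -1; 0 -0.34 0.7 0 0 0 -1; 0 -0.34 0.7 0 0 0 -1'
```

```text
time: 6.15
tool_pos: [413.3, 11.6, 134.7]
tcp_rot: [-3.141, -0.002, 0.059]
contact_force: [-0.5, -0.8, -0.1]
grip_width: 0.6
finger_force: 0.0
time: 6.48
tool_pos: [407.7, 111.3, 134.0]
tcp_rot: [-3.14, -0.001, 0.06]
contact_force: [-0.0, 0.5, 0.4]
grip_width: 0.2
finger_force: 0.0
time: 6.9
tool_pos: [404.9, 141.0, 63.0]
tcp_rot: [3.141, 0.004, 0.056]
contact_force: [0.5, -0.1, -0.3]
grip_width: 0.6
finger_force: 0.0
```

```bash
python3 -m handwheel '0.1 0 0 0 0 0 -1; 0.2 0 0 0 0 0 -1; 0.3 0 0 0 0 0 -1; 0.38 0 0 0 0 0 -1; 0.46 0 0 0 0 0 -1; 0.54 0 0 0 0 0 -1; 0.62 0 0 0 0 0 -1; 0.66 0 0 0 0 0 -1'
python3 -m handwheel '0.04 0 0 0 0 0 -1; 0.08 0 0 0 0 0 -1; 0.12 0 0 0 0 0 -1; 0.16 0 0 0 0 0 -1; 0.2 0 0 0 0 0 -1; 0.24 0 0 0 0 0 -1; 0.26 0 0 0 0 0 -1; 0.26 0 0 0 0 0 -1'
python3 -m handwheel '0 0 0 0 0 0 -1; 0 0 0 0 0 0 -1; 0 0 0 0 0 0 -1; 0 0 0 0 0 0 -1'
python3 -m handwheel '-0.3 0 0 0 0 0 -1; -0.6 0 0 0 0 0 -1; -0.9 0 0 0 0 0 -1; -0.9 0 0 0 0 0 -1; -0.9 0 -0.4 0 0 0 -1; -0.9 0 -0.8 0 0 0 -1; -0.9 0 -0.8 0 0 0 -1; -0.9 0 -0.8 0 0 0 -1'
python3 - <<'E'
from plant import bot, viewer
import cv2
p=viewer.capture('scene')
cv2.imwrite('pics/s3.png',cv2.resize(p['frame'][140:260,200:400,::-1],(800,480),interpolation=cv2.INTER_CUBIC))
E
```

```text
time: 7.57
tool_pos: [472.8, 145.0, 64.1]
tcp_rot: [-3.142, -0.002, 0.056]
contact_force: [-0.2, -0.4, 0.2]
grip_width: 0.5
finger_force: 0.0
time: 8.23
tool_pos: [497.7, 146.5, 63.7]
tcp_rot: [3.142, -0.0, 0.056]
contact_force: [-0.5, -1.1, -0.4]
grip_width: 0.7
finger_force: 0.0
time: 8.57
tool_pos: [497.1, 146.5, 63.7]
tcp_rot: [3.142, 0.0, 0.056]
contact_force: [-0.1, 0.3, 0.5]
grip_width: -0.1
finger_force: 0.0
time: 9.23
tool_pos: [409.0, 141.8, 145.8]
tcp_rot: [-3.141, -0.006, 0.056]
contact_force: [1.2, 0.4, -1.0]
grip_width: 0.4
finger_force: 0.0
```

View pics/s3.png

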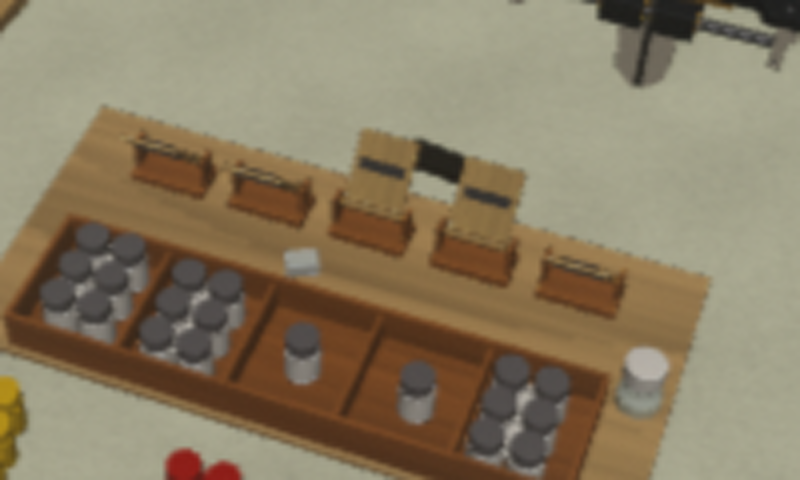

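Tag 1 at (583,265) now leans to its bin. Every tag matches its bin, and the arm is clear of everything.

```bash
python3 -c "
from plant import bot
print(bot.close_job())"
```

```text
the job is handed in; nothing more can be done
None
```

I flipped the two wrong tags (first and fourth from the left) towards their six-pot bins and left the other three alone; the last picture shows all five tags matching their bins and the pots in place. The job is handed in, but no verdict came back.

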